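# Service a printer rail: two keys, then press the grease coupler home and hold

### The arm

A 7-joint arm with a two-finger parallel gripper is mounted at the origin on the work surface. World frame = base frame: x ahead of the robot, y to its left, z up, the work surface at z = 0. Lengths are in mm, angles in rad, forces in N, time in s.
With the tool pointing down it reaches from about 400 to 900 mm from the base axis. Payload 5.6 kg.
Tool frame: the origin (TCP) lies midway between the tips of the shut fingers; the grasp point (between the pads) lies 19 mm behind it; z points along the fingers, y is the line along which they close (so a half turn about z gives the same grasp; the last joint's range is limited). The gripper opens to 92 mm and grips with 3 to 60 N. Pads are 20 mm wide; open, the fingers measure 128 mm over their backs; the gripper's body (75 mm by 189 mm) begins 69 mm behind the grasp point.
Start: joints at [-1.257, 0.468, -0.012, 1.603, 0.006, 1.071, -0.056], TCP at [227.071, 609.055, 214.592] pointing down, gripper open.
Joint ranges: [-2.53, 2.53], [-0.31, 2.02], [-1.57, 1.55], [0.28, 2.44], [-1.29, 4.43], [0.15, 1.84], [-2.92, 2.92]. Speed limits (rad/s): [2.57, 2.57, 3.14, 3.14, 3.14, 3.14, 3.14].

### API

Orientations are given as a rotation vector (axis times angle).
In Python, from cell import robot, grip, kin, viewer gives the robot as it stands. Calls block until the motion is done:
- robot.movep(position, orientation): joint-space move of the TCP to a pose.
- robot.servo_line(position, feed=150, rotation=None): straight line of the TCP; rotation=None keeps the orientation; feed is the mean speed in mm/s.
- robot.goto_joints(angles): joint-space move.
- grip(opening, newtons=None): opening from 0.0 (shut) to 1.0 (fully open); newtons is the grip in N (None keeps the last); returns when the fingers have stopped.
- robot.hold(seconds).
- kin.ik(position, orientation): joint angles nearest the present ones, or None.
- robot.observe(): the state.
- viewer.read_camera(name): name is "side" or "top" or "wrist"; returns the picture (480x640x3 uint8, red, green, blue); there is no depth.
- viewer.camera_info(name): a dict with "camera_matrix" (3x3 intrinsics, pixels), "k1" (the pictures are not rectified: a ray, as slopes to the right and down, at radius r is drawn at 1 + k1 r^2 times it, then the intrinsics apply), "R" (3x3) and "t" (3): a world point X has camera coordinates R X + t. Camera axes: x right, y down, z forward; pixel columns grow to the right and rows downward; lengths in mm; the calibration is good to about 2 mm. A picture is of the moment at which its call begins: read the wrist's pose just before it. camera_info takes no time and is no camera call; for the wrist camera it gives the pose at the moment of the call.
A pose or a line that the arm cannot do raises robot.IKError and nothing moves.
- robot.job_done(): hands the job in; it is judged then, once.
Trained networks look in the newest picture that a camera, given by its name, has taken for a name from the list of things; names that differ only in an ending like _2 or _b are one class to them, and where a whole thing is asked for, a point or a joint stands for the part that bears it (a point fixed in the world has none). Each returns a list of dicts, best first, with "confidence" (0 to 1); they miss things now and then, are a little off and sometimes report something else, mostly with a low value. They report only what shows in the picture. A call takes as long as a camera call. They do not tell look-alikes from the thing itself.
- viewer.silhouettes(name, camera): "mask" (480x640 bool, what is visible of it).
- viewer.pinpoint(name, camera): "at" ([x, y, z] in mm, in the coordinates of the camera as it stood for that picture, good to about 4 mm: a listed point, or the origin of a listed thing).
The state is a dict: "t": time; "joints": joint angles; "joint_velocities": joint speeds; "joint_torque": joint torques, N m; "tcp_pos": TCP position; "tcp_rot": TCP orientation; "contact_force": force on the tool from outside, world axes, zero at the start; "wrist_torque": the same for the moment, N m; "grip_width": opening from 0.0 (shut) to 1.0 (fully open); "grip_force": force on a finger pad.
Only numpy, scipy, OpenCV 4.12 (cv2) and the standard library are available. Lean on these libraries where they do the work, as an engineer would, in place of code of your own. Each camera call takes 0.05 s, during which the arm holds its last target. There are 200 camera calls.

### The job

Put the printer into service mode on the white control pod: press the large round key fully down and let it up, then the small round key, one at a time, never the long bar key between them. Then take the grease coupler from the wooden tray by its square grip, push it mouth first and squarely onto the tilted grease nipple on the rail carriage until it snaps on, push on so that the nipple sinks most of the way into its sprung port, and finish there, still gripping the coupler and holding it down against the spring. Leave everything else where it is.

Things in the scene. Friction and masses are not known exactly. Their poses are not given: they have to be found in the camera images.
- key_large_top (a point): Centre of the top face of the large round key (34 mm diameter, white, in a grey round housing) at the +y end of the control pod. The pod is a white slab 110 x 190 x 30 mm; its keys stand in a row along its y axis, 62 mm apart, tops 52 mm above the table. Axes: z up, y along the row towards the large key. Moves with the key.
- key_large (a joint): Depth of the large key, 0 up to 0.006 m fully down (sprung, 1.5 N to start, 5 N fully down; comes back up by itself).
- key_small_top (a point): Centre of the top face of the small round key (16 mm diameter, white, in a grey round housing 32 mm wide) at the -y end of the pod, 52 mm above the table at rest.
- key_small (a joint): Depth of the small key, 0 up to 0.006 m fully down (same spring).
- key_bar_top (a point): Centre of the top face of the long bar key (50 x 16 mm, long side along the pod's x), in the middle of the pod between the round keys, top 52 mm above the table. Not to be pressed.
- key_bar (a joint): Depth of the bar key, 0 up to 0.006 m down. Must stay up.
- coupler: The grease coupler, loose, 0.2 to 0.3 kg, standing mouth down in the tray. Origin: centre of its bottom face (the mouth); z: its axis, up towards the grip; x and y: square to the grip's flats. From the bottom: steel collar 36 mm diameter up to 36 mm, flange 44 mm diameter from 36 to 42 mm, square grip 26 x 26 mm from 42 to 98 mm, thin cap to 104 mm.
- coupler_seat (a point): Centre of the ceiling of the coupler's bore, on its axis 26 mm above its mouth; the nipple's tip rests here when it has snapped on. The mouth is a funnel 25 mm wide narrowing to a lip 18 mm wide, 4 to 6 mm up; above it the bore is 24 mm wide.
- tray: The dark wooden tray the coupler stands in, fixed, 160 x 170 mm, 22 mm high, walls 6 mm, floor surface 6 mm above the table. Origin: centre of its underside, z up. The coupler stands in its -y half; a figurine and a printed gear lie in its +y half.
- nipple_tip (a point): Centre of the top end of the steel grease nipple, about 125 mm above the table; moves with it as it sinks. z: the nipple's axis, outwards. A post 15 mm thick, 44 mm long, tapering to 7 mm over its last 8 mm, with four sprung balls round it 16 mm below the tip, 22 mm across: the coupler's lip rides over them at about 8 to 11 N, some 7 mm before the seat, then they spring out and draw it home.
- carriage: Fixed linear rail, 200 mm long (along y), 60 mm wide (x), with a dark carriage on it up to 66 mm high and on that a tilted boss, 30 mm diameter, that carries the nipple. Origin: centre of the underside, z up; the nipple leans 20 degrees from the vertical to its -x side, which faces the robot.
- nipple (a joint): How far the nipple is pushed into its port along its axis: 0 at rest (fully out) to 0.012 m (stop). Its spring pushes back with 9 N at the start and 15 N at the stop; once snapped on, push the coupler on along the axis by 9 to 12 mm and hold.
- figurine: Bystander: white printed figurine 24 mm wide, 34 mm high, loose in the tray; origin under its centre.
- printed_gear: Bystander: white printed gear 40 mm wide, 12 mm thick, loose in the tray; origin under its centre.
- grease_tin: Bystander: steel tin, 68 mm diameter, 60 mm high, loose; origin under its centre.
- wood_block: Bystander: wood block 45 x 90 x 35 mm high, loose; origin under its centre.
- brush: Bystander: hand brush lying on the table, loose, along its x axis.
- screwdriver: Bystander: screwdriver lying on the table, loose, along its x axis.
- spool: Bystander: filament spool lying flat, 160 mm diameter, 55 mm high, loose; origin under its centre.
Mind the look-alikes: they are no part of the job. Leave any yellow look-alike of the part that bears key_large_top alone.

How it is judged (in metres and radians):
On the way, in this order (a step that is already met when the one before it is completed fails the run):
1. the large round key is pressed down alone (value of joint key_large above 0.004 m and value of joint key_small below 0.0015 m), for 0.05 s.
2. then the small round key is pressed down, the large one being up again (value of joint key_small above 0.004 m and value of joint key_large below 0.0015 m), for 0.05 s.
3. the coupler is lifted out of the tray in the fingers (distance of coupler from where it was at the start of the episode above 0.03 m and contact force between the fingers and coupler above 2 N and contact force between coupler and tray below 0.1 N), for 0.1 s.
4. the coupler has snapped squarely onto the nipple (distance between coupler_seat and nipple_tip below 0.004 m and angle between the z axis of coupler and the z axis of nipple_tip, either way round below 0.15 rad), for 0.1 s.
At the end, for the whole second after the job is handed in: The program has ended and, for the whole second after, the coupler is snapped on (its seat within 4 mm of the nipple's tip, axes within 0.15 rad), still gripped by the fingers, with the nipple held more than 6 mm of its 12 mm into its port; all three keys are up (all of step 4 and value of joint nipple above 0.006 m and contact force between the fingers and coupler above 2 N and value of joint each of key_large, key_small, key_bar below 0.0015 m); the arm keeps its last pose, push and grip.
It fails at once if the bar key is pressed (value of joint key_bar above 0.003 m).
It fails at once if both round keys are down together (value of joint each of key_large, key_small above 0.003 m).
It fails at once if a bystander is pushed more than 30 mm away (distance of any of figurine, printed_gear, grease_tin, wood_block, brush, screwdriver, spool from where it was at the start of the episode above 0.03 m).
It also fails if it takes over 64 s, if anything falls off the work surface, if the arm or the gripper's body presses on something with over 40 N, if the wrist force passes 120 N, or if a joint passes its speed limit or range.

## Working session

There is one attempt and no reset: what is moved stays moved. The work goes in short steps, each a Python script; the robot and the scene stay as the last script left them, time stands still between calls to the robot, and variables do not carry over. Pictures are saved under pics/ and viewed, at most 10 in all, crops included, and the job is handed in when it is done.

```bash
ls; mkdir -p pics
cat > h.py <<'E'
import numpy as np, cv2
from cell import robot, grip, kin, viewer
def snap(cam,fn=None):
    im=viewer.read_camera(cam)
    if fn: cv2.imwrite('pics/'+fn,im[:,:,::-1])
    return im
def w(info,p): return np.array(info['R']).T@(np.array(p)-np.array(info['t']))
def pix(info,X):
    c=np.array(info['R'])@np.array(X)+np.array(info['t']);s=c[:2]/c[2];s=s*(1+info['k1']*(s@s));K=np.array(info['camera_matrix']);return K[:2,:2]@s+K[:2,2]
def ray(info,uv):
    K=np.array(info['camera_matrix']);d=np.linalg.solve(K,[uv[0],uv[1],1])[:2];s=d.copy()
    for _ in range(20): s=d/(1+info['k1']*(s@s))
    R=np.array(info['R']);v=R.T@np.array([s[0],s[1],1]);return -R.T@np.array(info['t']),v/np.linalg.norm(v)
def tri(obs):
    A=np.zeros((3,3));b=np.zeros(3)
    for i,uv in obs:
        o,v=ray(i,uv);P=np.eye(3)-np.outer(v,v);A+=P;b+=P@o
    return np.linalg.solve(A,b)
E
python3 - <<'E'
from h import *
print(robot.observe()['t'])
for c in ('top','side'):
    i=viewer.camera_info(c);snap(c,c+'0.png');print(c,-np.array(i['R']).T@np.array(i['t']))
    for n in ['key_large_top','key_small_top','key_bar_top','coupler','coupler_seat','nipple_tip','tray','carriage','figurine','grease_tin','wood_block','spool','brush','screwdriver']:
        print(n,[(round(d['confidence'],2),w(i,d['at']).round(1).tolist(),pix(i,w(i,d['at'])).round().tolist()) for d in viewer.pinpoint(n,c)])
E
```

```text
pics
0.0
top [ 426.28453664  120.64891359 1126.80625782]
key_large_top [(0.68, [554.5, 348.8, 52.3], [226.0, 251.0])]
key_small_top [(0.5, [536.6, 222.5, 51.1], [280.0, 257.0]), (0.49, [573.8, -18.0, 2.6], [377.0, 243.0]), (0.39, [528.5, 555.6, 50.5], [139.0, 264.0])]
key_bar_top [(0.58, [546.4, 281.8, 55.6], [254.0, 254.0]), (0.58, [529.2, 615.5, 49.7], [113.0, 264.0])]
coupler [(0.83, [505.3, -334.3, 4.0], [505.0, 267.0])]
coupler_seat [(0.88, [506.8, -336.7, 27.1], [510.0, 266.0])]
nipple_tip [(0.49, [552.1, -22.9, 124.7], [386.0, 245.0])]
tray [(0.72, [500.8, -295.9, 1.9], [490.0, 270.0])]
carriage [(0.81, [571.9, -20.3, -1.3], [378.0, 244.0]), (0.57, [327.7, 163.4, -1.1], [306.0, 345.0])]
figurine [(0.42, [548.0, -241.4, 2.3], [467.0, 251.0])]
grease_tin [(0.62, [749.8, 246.8, 0.5], [271.0, 177.0])]
wood_block [(0.87, [331.4, -148.9, 2.3], [435.0, 340.0])]
spool [(0.72, [469.2, -243.3, 5.8], [470.0, 283.0]), (0.69, [773.5, 18.5, 3.9], [360.0, 166.0]), (0.6, [499.1, -297.0, 0.1], [490.0, 270.0])]
brush [(0.79, [756.5, -249.6, 1.6], [464.0, 171.0]), (0.16, [536.2, 221.1, 49.9], [2
[... 411 characters left out ...]
2.3, 51.2], [173.0, 357.0]), (0.52, [541.3, 284.5, 51.3], [275.0, 289.0])]
coupler [(0.51, [504.5, -341.2, 7.5], [429.0, 214.0]), (0.21, [323.1, 163.3, -1.3], [363.0, 324.0])]
coupler_seat [(0.83, [503.5, -339.2, 28.1], [430.0, 209.0])]
nipple_tip [(0.49, [549.8, -27.1, 126.2], [355.0, 218.0]), (0.25, [541.7, 280.8, 52.6], [276.0, 288.0])]
tray [(0.58, [498.5, -295.1, 2.1], [421.0, 222.0]), (0.51, [506.6, -335.6, 30.3], [428.0, 209.0])]
carriage [(0.66, [574.5, -19.8, 1.2], [345.0, 248.0])]
figurine [(0.53, [544.5, -246.5, 3.6], [401.0, 221.0])]
grease_tin []
wood_block [(0.83, [332.5, -153.9, -2.9], [435.0, 269.0])]
spool []
brush []
screwdriver [(0.86, [323.1, 169.2, 0.9], [362.0, 325.0])]
```

View pics/top0.png

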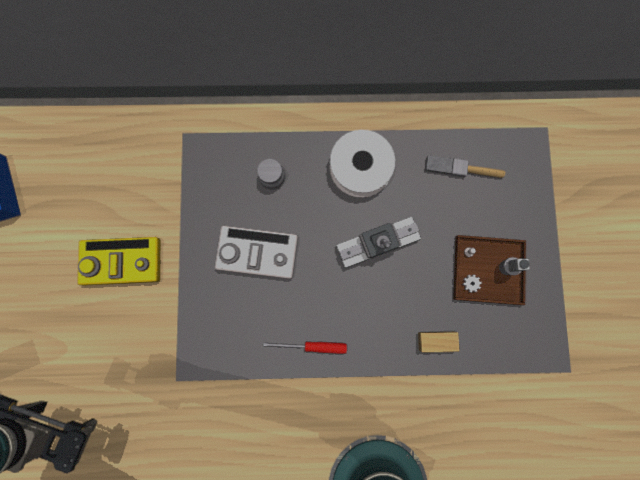

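View pics/side0.png

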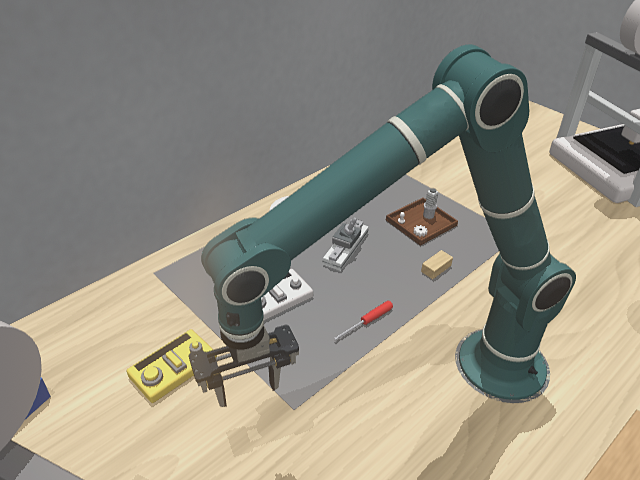

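The pictures show the white pod centred near top (257,252) with large key (229,252) and small key (281,259). The yellow look-alike is at (118,262), the carriage at (380,242) and the coupler at (516,266). I'll look closer with the wrist camera, moving over the pod first.

```bash
cat >> h.py <<'E'
from scipy.spatial.transform import Rotation as Ro
def down(yaw,tilt=0,taz=0):
    """tool down, x axis at yaw; then axis tilted: the tool's -z leans by tilt towards azimuth taz"""
    R=Ro.from_euler('z',yaw)*Ro.from_euler('x',np.pi)
    return (Ro.from_rotvec(tilt*np.array([-np.sin(taz),np.cos(taz),0]))*R).as_rotvec()
def pins(cam,names):
    i=viewer.camera_info(cam)
    for n in names: print(n,[(round(d['confidence'],2),w(i,d['at']).round(1).tolist(),pix(i,w(i,d['at'])).round().tolist()) for d in viewer.pinpoint(n,cam)])
E
python3 - <<'E'
from h import *
o=robot.observe();R=Ro.from_rotvec(o['tcp_rot']).as_matrix();print(R.round(3),o['contact_force'])
i=viewer.camera_info('wrist');c=-np.array(i['R']).T@np.array(i['t']);print('cam in tool',R.T@(c-o['tcp_pos']),(R.T@np.array(i['R']).T).round(3))
y0=np.arctan2(R[1,0],R[0,0]);print(y0)
for y in (0,np.pi/2,-np.pi/2,np.pi):
    for p in ((545,285,300),(505,-336,200),(551,-25,250)):
        q=kin.ik(p,down(y)); print(y,p,None if q is None else np.round(q,2))
grip(0.0,20)
robot.movep((545,285,260),down(0.13))
im=snap('wrist','w0.png');pins('wrist',['key_large_top','key_small_top','key_bar_top'])
print(robot.observe()['t'])
E
```

```text
[[-0.937  0.349  0.   ]
 [ 0.349  0.937  0.   ]
 [-0.     0.    -1.   ]] [ 0.49485274 -0.13895256 -0.18775451]
cam in tool [  71.46423189   -0.84805533 -168.8068951 ] [[ 0.    -0.966 -0.259]
 [ 1.    -0.     0.001]
 [-0.001 -0.259  0.966]]
2.7847253946181465
0 (545, 285, 300) [-1.04  0.37  0.67  1.63 -0.24  1.22 -1.89]
0 (505, -336, 200) [-0.01  0.48  0.72  1.76 -0.36  1.04 -0.72]
0 (551, -25, 250) [-0.73  0.34  0.89  1.85 -0.3   1.09 -1.29]
1.5707963267948966 (545, 285, 300) [-0.83  0.34  0.39  1.62 -0.14  1.21 -0.42]
1.5707963267948966 (505, -336, 200) [-0.01  0.48  0.73  1.77 -0.36  1.04  0.85]
1.5707963267948966 (551, -25, 250) [-0.55  0.29  0.65  1.84 -0.2   1.07  0.18]
-1.5707963267948966 (545, 285, 300) [-0.4   0.35 -0.18  1.59  0.07  1.21  2.55]
-1.5707963267948966 (505, -336, 200) [-0.33  0.8   1.35  1.78 -0.82  1.26 -1.9 ]
-1.5707963267948966 (551, -25, 250) [-0.98  0.58  1.36  1.86 -0.61  1.21 -2.56]
3.141592653589793 (545, 285, 300) [-0.61  0.33  0.1   1.6  -0.03  1.21  1.06]
3.141592653589793 (505, -336, 200) [-0.24  0.63  1.11  1.78 -0.62  1.13  2.65]
3.141592653589793 (551, -25, 250) [-0.44  0.28  0.51  1.84 -0.15  1.07  1.7 ]
key_large_top [(0.78, [555.4, 343.0, 54.9], [267.0, 193.0])]
key_small_top [(0.67, [534.3, 220.9, 48.9], [382.0, 227.0]), (0.59, [528.1, 550.7, 54.9], [57.0, 192.0])]
key_bar_top [(0.57, [544.2, 281.8, 47.6], [326.0, 210.0])]
4.7167
```

View pics/w0.png

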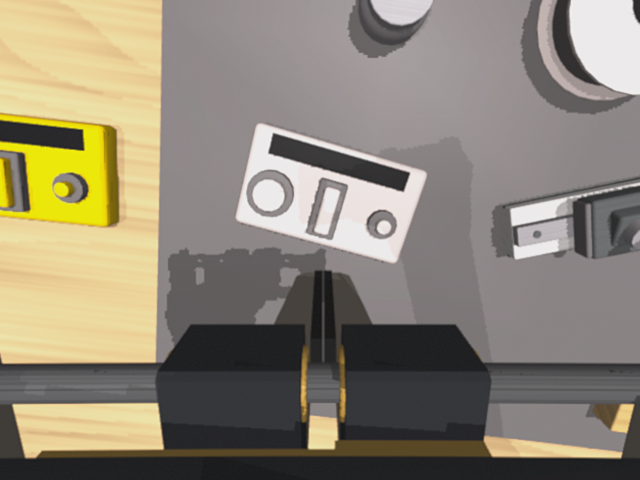

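Run:
```python
from h import *
i=viewer.camera_info('wrist');it=viewer.camera_info('top')
o=robot.observe();print('tcp pix',pix(i,o['tcp_pos']),o['contact_force'])
def atz(i,uv,z):
    c,v=ray(i,uv);return (c+v*(z-c[2])/v[2]).round(1)
for n,a,b in (('L',(269.5,193),(229,252)),('S',(381.5,225.5),(281,259)),('B',(326,208),(254,256))): print(n,atz(i,a,52),atz(it,b,52),tri([(i,a),(it,b)]).round(1))
L=np.array([553.5,344.5]);
robot.movep((*L,85),down(0.13))
f0=np.array(robot.observe()['contact_force'])
for z in (56,53,51,49,47,46):
    robot.servo_line((*L,z),feed=40 if z<56 else 100)
    o=robot.observe();f=np.array(o['contact_force'])-f0;print(z,o['tcp_pos'],f.round(1))
    if f[2]>12: break
robot.hold(0.15)
snap('wrist','w1.png')
print(robot.observe()['t'])
```

```text
tcp pix [320.1191093  292.03102425] [-0.3466414  -0.2908452   0.02981139]
L [555.4 340.5  52. ] [552.  342.6  52. ] [553.4 343.   43. ]
S [536.9 222.2  52. ] [532.7 219.   52. ] [534.1 220.   39.6]
B [547.6 281.7  52. ] [541.2 283.1  52. ] [543.9 283.2  38.6]
56 [553.21707282 344.16489401  55.51596583] [-0.6 -0.4 -0.7]
53 [553.57513483 344.53039973  53.08601299] [ 0.8 -0.1 -0.6]
51 [553.92765848 344.71692161  51.40035925] [ 0.2 -0.3  1.1]
49 [553.92075387 344.73493341  49.28930722] [ 0.5 -0.2  2.7]
47 [553.92410131 344.73134969  47.27555177] [0.6 0.3 4.1]
46 [553.89643025 344.74456769  46.46255175] [0.5 0.8 5.6]
7.375
```

View pics/w1.png

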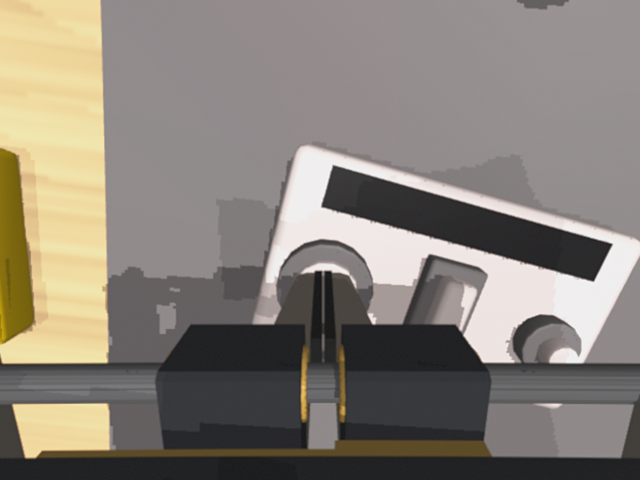

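Large key is down: force 1.1→5.6 N, TCP at 46.5. The picture shows the fingers on the large key at (325,275), the bar at (450,300) clear, and the small key at (560,352). Next I release and press the small one.

Run:
```python
from h import *
i=viewer.camera_info('wrist');c,v=ray(i,(562,349));print('S from w1',(c+v*(52-c[2])/v[2]).round(1))
L=np.array([553.5,344.5]);S=np.array([534.8,221.])
robot.servo_line((*L,85),feed=120)
robot.movep((*S,85),down(0.13))
f0=np.array(robot.observe()['contact_force'])
for z in (56,53,51,49,47,46):
    robot.servo_line((*S,z),feed=40 if z<56 else 100)
    o=robot.observe();f=np.array(o['contact_force'])-f0;print(z,o['tcp_pos'].round(1),f.round(1))
    if f[2]>12: break
robot.hold(0.15)
robot.servo_line((*S,120),feed=150)
grip(0.9)
# look at the nipple, then the coupler, from two places each
for n,p,y in (('n1',(500,-60,300),0),('n2',(440,0,270),0.6)):
    robot.movep(p,down(y));robot.hold(.1);snap('wrist',n+'.png');np.savez(n+'.npz',**{k:viewer.camera_info('wrist')[k] for k in ('camera_matrix','k1','R','t')})
    pins('wrist',['nipple_tip','carriage'])
for n,p,y in (('c1',(450,-340,260),0),('c2',(500,-290,260),0.8)):
    robot.movep(p,down(y));robot.hold(.1);snap('wrist',n+'.png');np.savez(n+'.npz',**{k:viewer.camera_info('wrist')[k] for k in ('camera_matrix','k1','R','t')})
    pins('wrist',['coupler','coupler_seat','tray'])
print(robot.observe()['t'])
a=[cv2.imread(f'pics/{n}.png')[:400] for n in ('n1','n2','c1','c2')]
cv2.imwrite('pics/m.png',cv2.resize(np.vstack([np.hstack(a[:2]),np.hstack(a[2:])]),(800,500)))
```

```text
S from w1 [542.1 223.9  52. ]
56 [534.4 221.4  55.2] [ 0.6 -1.4  0.8]
53 [535.  221.1  53.2] [-0.4 -0.3  0. ]
51 [535.3 221.2  51.4] [ 0.7 -1.1  2.3]
49 [535.3 221.2  49.3] [ 0.2 -0.4  3.6]
47 [535.3 221.2  47.2] [0.3 0.6 5.6]
46 [535.3 221.2  46.4] [ 0.9 -0.4  6.8]
nipple_tip [(0.64, [550.2, -34.4, 124.1], [295.0, 163.0])]
carriage [(0.75, [575.9, -21.0, -2.6], [291.0, 134.0])]
nipple_tip [(0.77, [549.6, -33.8, 124.2], [429.0, 138.0]), (0.26, [501.3, -296.6, 0.2], [542.0, 291.0])]
carriage [(0.69, [329.5, 162.8, 1.3], [154.0, 200.0])]
coupler [(0.67, [509.2, -338.6, 7.8], [322.0, 151.0])]
coupler_seat [(0.61, [503.6, -339.7, 29.3], [323.0, 157.0])]
tray [(0.9, [497.9, -296.2, -1.1], [285.0, 161.0]), (0.31, [573.2, -19.8, 0.1], [24.0, 87.0])]
coupler [(0.77, [508.6, -338.0, 7.4], [356.0, 225.0])]
coupler_seat [(0.79, [502.8, -337.8, 28.4], [353.0, 233.0])]
tray [(0.76, [502.6, -297.2, 2.2], [327.0, 203.0])]
16.85
```

View pics/m.png

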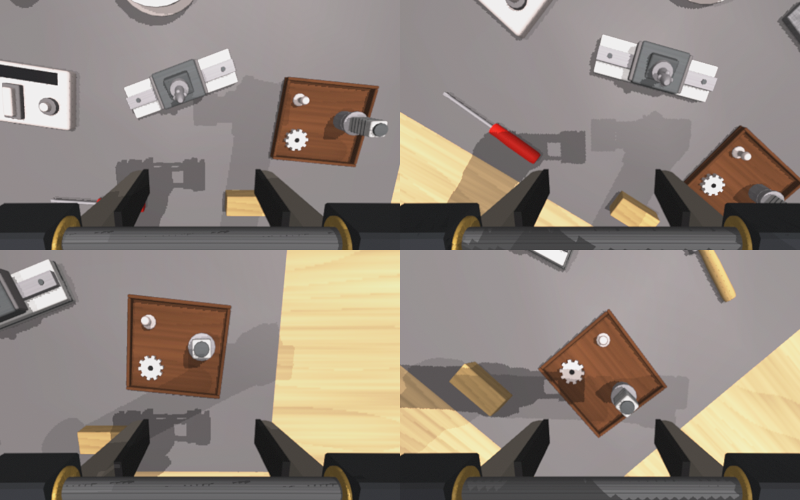

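Forces on the small key matched too. In the mosaic, the nipple is at n1 (288,147) and n2 (416,115), and the coupler cap at c1 (322,157) and c2 (362,250). I'll zoom in for accurate pixels.

Run:
```python
import cv2,numpy as np
def cr(n,c,w):
    im=cv2.imread(f'pics/{n}.png');x=max(0,c[0]-w//2);y=max(0,c[1]-w*3//8);print(n,x,y,400/w)
    return cv2.resize(im[y:y+w*3//4,x:x+w],(400,300),interpolation=cv2.INTER_CUBIC)
a=[cr('n1',(288,140),200),cr('n2',(430,110),240),cr('c1',(322,157),80),cr('c2',(362,250),80)]
cv2.imwrite('pics/z.png',np.vstack([np.hstack(a[:2]),np.hstack(a[2:])]))
```

```text
n1 188 65 2.0
n2 310 20 1.6666666666666667
c1 282 127 5.0
c2 322 220 5.0
```

View pics/z.png

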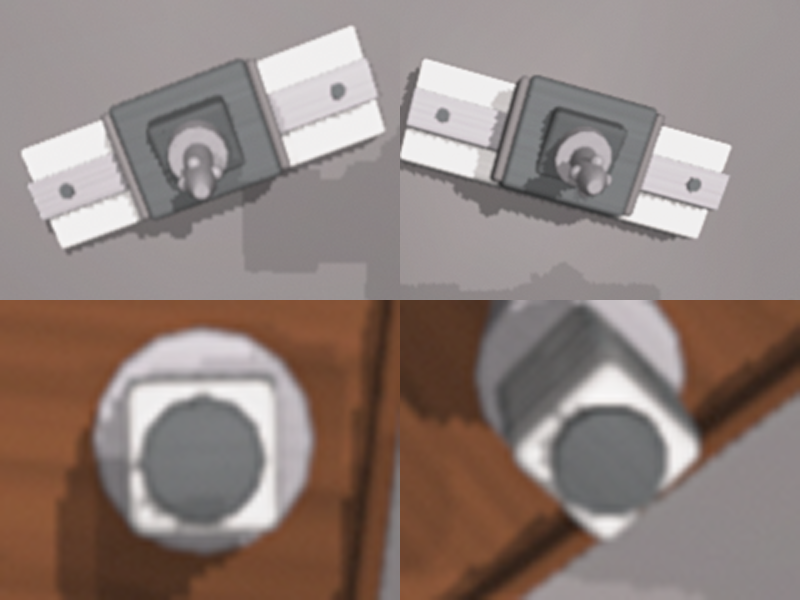

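Run:
```python
from h import *
I={n:dict(np.load(n+'.npz')) for n in ('n1','n2','c1','c2')}; it=viewer.camera_info('top')
g=lambda n,u,v:{'n1':(188+u/2,65+v/2),'n2':(310+(u-400)*.6,20+v*.6),'c1':(282+u/5,127+(v-300)/5),'c2':(322+(u-400)/5,220+(v-300)/5)}[n]
def T(*o):
    X=tri([(I[n],g(n,u,v)) for n,u,v in o]);print(X.round(1),[ (pix(I[n],X)-g(n,u,v)).round(1).tolist() for n,u,v in o]);return X
tip=T(('n1',202,189),('n2',593,181))
b=T(('n1',200,155),('n2',583,155))
A=T(('n1',67,191),('n2',443,115));B=T(('n1',337,91),('n2',694,184))
d=A-B;print('rail yaw',np.degrees(np.arctan2(-d[0],d[1])),np.linalg.norm(d),'mid',(A+B)/2)
cap=T(('c1',203,459),('c2',610,459))
def atz(n,u,v,z):
    c,r=ray(I[n],g(n,u,v));return c+r*(z-c[2])/r[2]
P=[atz('c1',u,v,104) for u,v in ((133,382),(273,380),(277,530),(131,532))];print(np.round(P,1))
e=[P[0]-P[1],P[3]-P[2]];print('coupler yaw',[np.degrees(np.arctan2(-x[0],x[1])) for x in e],[np.degrees(np.arctan2(x[1],x[0])) for x in (P[0]-P[3],P[1]-P[2])])
print('top pix of tip, cap',pix(it,tip),pix(it,cap))
```

```text
[553.8 -28.2 120.9] [[-0.8, -1.0], [-0.0, 1.5]]
[568.2 -23.8  79.8] [[-0.8, -1.1], [-0.0, 1.5]]
[546.9  53.5  42.9] [[-0.1, -0.2], [0.0, 0.2]]
[600.4 -95.8  43.9] [[-0.2, -0.2], [-0.0, 0.3]]
rail yaw 19.69426296652466 158.58618593270424 mid [573.64065218 -21.12785078  43.4042819 ]
[ 506.3 -339.2  104.5] [[0.1, -0.3], [-0.3, 0.1]]
[[ 518.7 -327.2  104. ]
 [ 519.1 -350.9  104. ]
 [ 494.  -351.9  104. ]
 [ 493.6 -326.7  104. ]]
coupler yaw [np.float64(0.9595427692102574), np.float64(0.9505190633564184)] [np.float64(-1.194819614884831), np.float64(2.2995897024052914)]
top pix of tip, cap [388.30451094 244.50464598] [525.05736851 263.54006058]
```

Rail yaw is 19.7°, and the measured base→tip direction (-0.33,-0.10,0.94) matches the 20° lean. Coupler yaw is about 1°, with the cap near (506.5,-339). Now I'll grasp the coupler and move to just above the nipple.

```bash
cat >> h.py <<'E'
AZ=np.radians(199.7);a=np.array([np.sin(np.radians(20))*np.cos(AZ),np.sin(np.radians(20))*np.sin(AZ),np.cos(np.radians(20))])
tip=np.array([552.8,-28.8,123.8]);TR=down(0.016,np.radians(20),AZ)
E
python3 - <<'E'
from h import *
C=np.array([506.8,-338.8]);D=down(0.016)
print(kin.ik(tip+90*a,TR),kin.ik(tip+12*a,TR))
grip(0.7,60)
robot.movep((*C,150),D);robot.servo_line((*C,55),feed=120)
grip(0.0,60);o=robot.observe();print(o['grip_width'],o['grip_force'],o['tcp_pos'],o['contact_force'])
robot.servo_line((*C,190),feed=120)
o=robot.observe();print(o['grip_width'],o['grip_force'],o['contact_force'])
robot.movep(tip+90*a,TR);robot.hold(.3)
o=robot.observe();print(o['tcp_pos'],tip+90*a,o['contact_force'],o['t'])
cs=[]
for c in ('side','top'):
    im=snap(c);i=viewer.camera_info(c);u,v=pix(i,tip+30*a).astype(int);cs.append(cv2.resize(im[v-45:v+45,u-60:u+60,::-1],(400,300),interpolation=cv2.INTER_CUBIC))
    pins(c,['coupler','coupler_seat','nipple_tip'])
print('want mouth',tip+(90-49)*a)
im=snap('wrist');pins('wrist',['coupler','nipple_tip'])
cv2.imwrite('pics/g.png',np.vstack([np.hstack(cs),np.hstack([cv2.resize(im[:,:,::-1],(400,300)),0*cs[0]])]))
E
```

```text
[-0.96182376  0.19049907  1.20521034  2.20168701 -0.61385028  0.65515143
 -0.89116543] [-0.71717372  0.39255845  0.96099044  2.20881698 -0.97386655  0.59627259
 -0.59789628]
0.28014593423166895 60.0002646446228 [ 506.89990205 -338.62797579   55.06875376] [0.16439119 1.02004293 1.33693907]
0.27968503895568003 59.998785853385925 [ 0.08811273 -1.04255675 -2.89189534]
[524.0318164  -40.19552596 208.43502977] [523.81982984 -39.17640317 208.37233587] [-0.04031664 -0.35843202 -3.46004652] 22.1833
coupler [(0.48, [535.5, -40.8, 163.3], [363.0, 208.0]), (0.29, [540.9, 284.0, 54.5], [276.0, 288.0])]
coupler_seat [(0.6, [531.6, -40.0, 184.1], [364.0, 203.0])]
nipple_tip [(0.61, [552.6, -28.1, 122.4], [354.0, 219.0])]
coupler [(0.72, [538.9, -31.1, 162.4], [393.0, 249.0])]
coupler_seat [(0.62, [530.8, -35.4, 181.9], [396.0, 252.0]), (0.48, [774.1, 19.0, 4.9], [360.0, 166.0])]
nipple_tip [(0.55, [552.2, -26.4, 126.8], [388.0, 245.0]), (0.46, [526.4, -32.9, 184.7], [395.0, 253.0]), (0.16, [544.1, 285.3, 52.7], [253.0, 255.0])]
want mouth [539.59792248 -33.52702811 162.32739745]
coupler [(0.78, [542.9, -36.4, 164.3], [325.0, 254.0])]
nipple_tip [(0.54, [550.9, -30.6, 126.2], [323.0, 244.0])]
```

View pics/g.png

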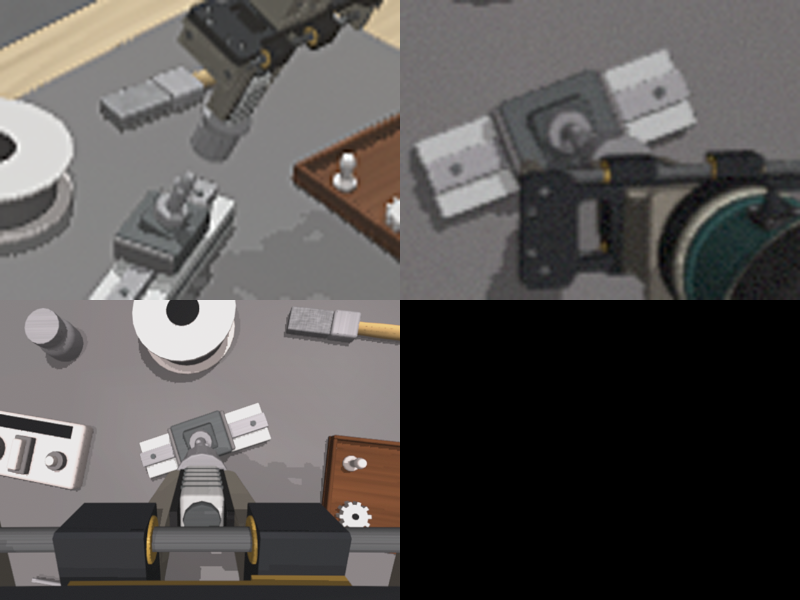

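The coupler is firmly held (width 0.28 = 26 mm) and in line above the nipple. Now I push on in steps along the axis, watching the force.

Run:
```python
from h import *
f0=np.array(robot.observe()['contact_force'])
for s in (55,48,44,40,37,34,32,30,28,26,24,22,20,18,16,14,13,12):
    robot.servo_line(tip+s*a,feed=40);o=robot.observe();f=np.array(o['contact_force'])-f0;e=np.array(o['tcp_pos'])-tip
    ax=f@a;lat=f-ax*a;print(s,'s',round(e@a,1),'off',(e-(e@a)*a).round(1),'ax',ax.round(1),'lat',lat.round(1),flush=True)
    if np.linalg.norm(lat)>12 or ax>(16 if s<24 else 22): break
print(o['t'],o['grip_width'])
```

```text
55 s 55.2 off [ 0.2 -0.1  0. ] ax 0.1 lat [0.6 0.6 0.3]
48 s 47.8 off [-0.2 -0.  -0.1] ax -0.3 lat [-0.5  0.4 -0.1]
44 s 43.8 off [-0.1 -0.  -0. ] ax -0.6 lat [0.  1.2 0.2]
40 s 39.8 off [-0.   0.2  0. ] ax 0.2 lat [0.6 1.4 0.4]
37 s 36.9 off [0.1 0.2 0. ] ax -1.3 lat [0.4 2.  0.4]
34 s 34.0 off [0.4 0.6 0.2] ax 2.2 lat [1.6 4.4 1.1]
32 s 32.2 off [0.5 0.2 0.2] ax 3.1 lat [1.6 3.6 1. ]
30 s 29.5 off [-0.2  0.4 -0. ] ax -4.9 lat [2.4 4.4 1.3]
28 s 27.3 off [-0.4  0.5 -0.1] ax -8.6 lat [3.4 3.4 1.6]
26 s 25.8 off [0.  0.1 0. ] ax -1.7 lat [2.7 4.1 1.4]
24 s 24.3 off [0.2 0.  0.1] ax 7.5 lat [1.  4.7 0.9]
22 s 22.4 off [0.2 0.  0.1] ax 9.3 lat [1.3 4.8 1. ]
20 s 20.4 off [ 0.2 -0.   0.1] ax 10.1 lat [0.7 6.2 1. ]
18 s 18.5 off [ 0.2 -0.   0.1] ax 10.4 lat [0.7 4.  0.7]
16 s 16.5 off [0.2 0.  0.1] ax 12.7 lat [1.3 4.1 0.9]
14 s 14.6 off [ 0.2 -0.   0.1] ax 12.9 lat [0.4 5.7 0.8]
13 s 13.6 off [ 0.2 -0.   0.1] ax 13.2 lat [-0.5  5.5  0.5]
12 s 13.2 off [ 0.4 -0.1  0.1] ax 23.7 lat [-1.8  5.8  0.1]
28.0833 0.283488616617956
```

Snap at s≈31 (force drops and goes negative), seated at s≈25, stop at s≈13.2. I'll back off about 1.5 mm to sit off the stop, shift slightly sideways to relieve the lateral force, check and hand in.

Run:
```python
from h import *
robot.servo_line(tip+14.4*a+np.array([0,.6,0]),feed=20);robot.hold(.3)
o=robot.observe();e=np.array(o['tcp_pos'])-tip;print('s',e@a,o['contact_force'],np.array(o['contact_force'])@a,o['grip_width'],o['grip_force'],o['t'])
cs=[]
for c in ('side','top'):
    im=snap(c,c+'9.png');i=viewer.camera_info(c);u,v=pix(i,tip+10*a).astype(int);cs.append(cv2.resize(im[v-45:v+45,u-60:u+60,::-1],(400,300),interpolation=cv2.INTER_CUBIC));pins(c,['coupler','coupler_seat'])
print('expect mouth',tip+(e@a-49)*a,'seat',tip+(e@a-23)*a)
cv2.imwrite('pics/f.png',np.hstack(cs))
```

```text
s 15.017990206099354 [-4.24236311  1.68787106  9.09020974] 9.713451621629156 0.2758015032734742 60.00360667705536 28.65
coupler [(0.52, [541.8, -243.0, 2.9], [401.0, 222.0])]
coupler_seat [(0.82, [555.8, -25.8, 115.2], [353.0, 220.0]), (0.26, [501.1, -291.6, 1.1], [420.0, 222.0])]
coupler [(0.62, [564.7, -22.4, 91.7], [384.0, 241.0])]
coupler_seat [(0.41, [554.7, -23.0, 111.2], [385.0, 245.0])]
expect mouth [563.7422714  -24.88209962  91.86735616] seat [555.37022225 -27.8797272  116.2993643 ]
```

View pics/f.png

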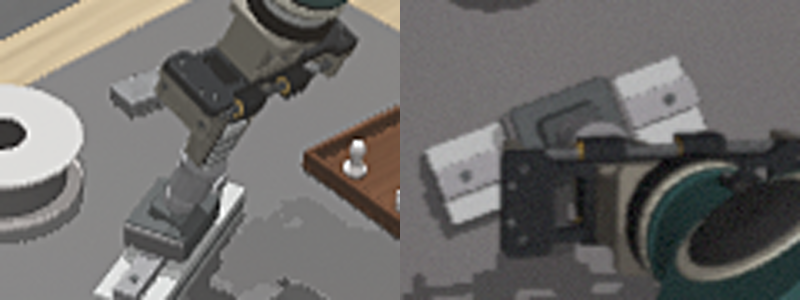

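The coupler sits squarely on the nipple (side crop about (200,180)). The net push is about 13 N, so the nipple is sunk about 10 mm and off the stop.

```bash
python3 -c "
from h import *
print(robot.job_done())"
```

```text
the job is handed in; nothing more can be done
None
```

The job is handed in, with no verdict shown: both round keys were pressed in order, and the coupler is snapped onto the nipple, still gripped and held about 10 mm into its port (estimated from TCP travel and push force).

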